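Tighten a castle nut at the bottom of a deep bore

ROBOT

A 7-joint arm with a two-finger parallel gripper is mounted at the origin on a cart in front of the work surface, level with it; the furniture and walls round the work are solid. World frame = base frame: x ahead of the robot, y to its left, z up, the work surface at z = 0. Lengths are in m, angles in degrees, forces in N, time in s.
With the tool pointing down it reaches from about 0.425 to 0.875 m from the base axis. Payload 4.7 kg.
Tool frame: the origin (TCP) lies on the mounting face of the last link; the fingertips stand tcp_to_tips ahead of it and the grasp point (between the pads) lies 164 mm ahead of it (tcp_to_tips is the distance from the TCP to the fingertips, in m); z points along the fingers, y is the line along which they close (so a half turn about z gives the same grasp; the last joint's range is limited). The gripper opens to 87 mm and grips with 3 to 60 N. Pads are 19 mm wide; open, the fingers measure 117 mm over their backs; the gripper's body (75 mm by 190 mm) begins 51 mm behind the grasp point.
Start: joints at [-72.359, 18.392, -4.016, 83.108, 1.295, 78.541, -3.26], TCP at [0.188, 0.622, 0.405] pointing down, gripper open.
Joint ranges: [-163.93, 163.93], [-17.29, 119.83], [-79.2, 71.16], [3.27, 140.29], [-89.18, 269.18], [5.43, 117.66], [-154.24, 154.24]. Speed limits (degrees/s): [147.25, 147.25, 180, 180, 180, 180, 180].

INTERFACE

Orientations are given as [roll, pitch, yaw] about the fixed x, y, z axes, in that order (R = Rz(yaw) Ry(pitch) Rx(roll)).
In Python, from cell import get_obs, read_camera, sign_off, tcp_to_tips gives the robot as it stands.
- The arm moves only by the tool drive_tool, never from a script. Its argument "rows" is one flat list of numbers, 7 for each row, row after row: the shift along the tool's x, y, z in m, then the turn, a rotation vector about the tool's x, y, z in rad, then the gripper command: -1 is shut, 1 is fully open, values between are in proportion. In form: [tx, ty, tz, rx, ry, rz, fingers, tx, ty, tz, rx, ry, rz, fingers, ...]. A call has 1 to 5 rows; each row shifts and turns the commanded pose from where the row before left it, along the tool's axes as they then stand; what a row does not reach is not made up. A row lasts 1/8 s, in which the tool goes at most 62.5 mm and 10.7 degrees, less where a joint would pass 70% of its speed; a pose out of reach is approached as far as the arm can. A call is refused whole if a number of a shift passes 0.0625 or a number of a turn 0.188, either way. A call with a gripper value outside its range is refused whole. The fingers move at their own pace and stop on an object; "grip_force" is the grip in N (left out, the last holds). Time passes only in rows, so rows that do not move let the fingers close. It gives the time, the measured TCP pose, the force, the opening and the grip force at its end, in the units of the state.
- get_obs(): the state, without advancing time (a new reading comes with each control period).
- read_camera(name): name is "scene" or "top"; returns a dict with "color" (400x640x3 uint8, blue, green, red), "fov_y" (degrees; the focal length in pixels is half the picture's height over the tangent of half this angle, whatever the lens; pixels are square), "cx", "cy" (the principal point, pixels), "k1" (the pictures are not rectified: a ray, as slopes to the right and down, at radius r is drawn at 1 + k1 r^2 times it, then the intrinsics apply), "cam_to_world" (4x4, takes a point from camera to world coordinates). Camera axes: x right, y up, looking along -z (the intrinsics and any distortion apply to the point x, -y, -z); pixel columns grow to the right and rows downward; lengths in m; the calibration is good to about 2 mm. A picture is of the moment at which its call begins. There is no depth.
- sign_off(): hands the job in; it is judged then, once.
The state is a dict: "time_s": time; "qpos": joint angles; "joint_velocities": joint speeds; "effort": joint torques, N m; "tool_pos": TCP position; "tool_rot": TCP orientation; "force": force on the tool from outside, world axes, zero at the start; "wrist_torque": the same for the moment, N m; "grip_width": finger opening in m; "grasp_force": force on a finger pad.
Only numpy, scipy, OpenCV 4.12 (cv2) and the standard library are available. Lean on these libraries where they do the work, as an engineer would, in place of code of your own. Each camera call takes 0.05 s, during which the arm holds its last target. There are 200 camera calls.

TASK

Take the long T-handled wrench out of its wooden block, lower it slowly and gently down the bore of the pump mount and feel for the slots until its prongs drop fully home in the castle nut at the bottom. Turn the nut clockwise until it comes up against its stop and is nipped up to about half a newton metre, never more than 0.8, then let go and leave the wrench standing upright, fully engaged on the nut. Press only lightly throughout and leave the other things alone.

Things in the scene. Friction and masses are not known exactly. Their poses are not given: they have to be found in the camera images.
- wrench: Loose steel T-handled castle-nut wrench, 170 mm tall, 0.28 to 0.46 kg, standing upright in the wooden block. Origin: centre of the lower ends of its prongs; z up its shaft, x along the T-bar. Shaft 14 mm diameter; bottom sleeve 38 mm diameter, 40 mm tall (then tapers to the shaft); six prongs 9 mm long, 6.6 mm wide, on a 32 mm circle, 60 degrees apart, one on the +x axis.
- wrench_grip (a point): Centre of the wrench's T-bar, 158 mm above its prong tips. The bar is flat-sided, 90 mm long (x), 14 mm wide (y), 24 mm tall (z).
- holder: Fixed block of light wood, 90 x 90 x 50 mm, with a round upright hole of 42 mm diameter and 40 mm depth in the middle of its top, in which the wrench stands. Origin: centre of its underside, on the worktop; z up.
- mount: Fixed grey cast pump mount: square flange 116 x 116 x 14 mm, round upright tube of 68 mm outer diameter rising to 120 mm above the worktop. Bore of 41 mm diameter, open at the top, its mouth flared to 50 mm over the last 20 mm. Origin: centre of the underside, on the bore axis; z up.
- nut_floor (a point): Point on the bore axis at the slot floor of the steel castle nut at the bottom of the bore, 30 mm above the mount's origin. Fully engaged, the wrench's prong tips rest at this height; before they enter they stand on the castle tops, 10 mm higher. Six castles 5.6 mm wide, 60 degrees apart on a 32 mm circle. Steel on steel: touching down at 20 mm/s knocks with about 30 N.
- nut (a joint): Turn of the castle nut on its threaded stud (rad), growing clockwise seen from above; a firm stop, its home, is at 1.0. It starts between 0.2 and 0.7 and turns stiffly (0.12 N m; a light touch does not move it). How the slots lie is not measured (no relation to the mount's yaw): feel for it. Prongs enter within 0.08 rad either side of the right angle; free turn about 0.16 rad in all.
- stud (a joint): Wind-up (rad) of the nut's stud in its rubber bush, growing clockwise seen from above; 0 unloaded. It resists with 2 N m per rad, so it shows the torque on the nut: 0.05 to 0.06 while the nut turns, then rising once the nut is at its stop (0.25 = 0.5 N m, 0.4 = 0.8 N m). It springs back to 0 when the wrench is let go.
- oil_can: Bystander: oil can with a thin bent spout, 62 x 90 x 156 mm; origin at the centre of its underside.
- bearing: Bystander: steel ball bearing ring, 35 mm diameter, 11 mm high; origin at the centre of its underside.
- brass_tin: Bystander: brass-coloured round tin, 51 mm diameter, 64 mm tall; origin at the centre of its underside.
Not all that is in view belongs to the job. There is more than one size of the wrench; the job needs the largest.

How it is judged:
By the outcome, as a careful person would: the job done as asked, in the order asked, and still so for the second after the job is handed in, with the robot touching nothing.
It also fails if it takes over 64 s, if anything falls off the work surface, if the arm or the gripper's body presses on something with over 40 N, if the wrist force passes 120 N, or if a joint passes its speed limit or range.

## Working session

There is one attempt and no reset: what is moved stays moved. The work goes in short steps, Python scripts to look and compute and a tool call to move; the robot and the scene stay as the last step left them, time stands still between calls to the robot, and variables do not carry over. Pictures are saved under pics/ and viewed, at most 10 in all, crops included, and the job is handed in when it is done.

Besides the shell and the picture viewer there is one more tool, called after "Emit:" in YAML: its name, and indented under it one key for each argument. drive_tool: Moves the arm, as the interface text tells. Its arguments: {"type":"object","properties":{"rows":{"type":"array","items":{"type":"number"}},"grip_force":{"type":"number"}},"required":["rows"]}

```bash
mkdir -p pics; cat > h.py <<'E'
import numpy as np, cv2
from cell import get_obs, read_camera, sign_off, tcp_to_tips
def ray(c,u,v):
    h=c["color"].shape[0]; f=h/2/np.tan(np.radians(c["fov_y"])/2)
    d=np.array([(u-c["cx"])/f,(v-c["cy"])/f]); s=d.copy()
    for _ in range(30): s=d/(1+c["k1"]*(s@s))
    T=np.array(c["cam_to_world"]); r=T[:3,:3]@np.array([s[0],-s[1],-1]); return T[:3,3],r
def on_z(c,u,v,z):
    o,r=ray(c,u,v); return o+r*(z-o[2])/r[2]
E
python3 - <<'E'
from h import *
import pickle
print(get_obs(),tcp_to_tips)
for n in("scene","top"):
    c=read_camera(n);pickle.dump(c,open(n+"0.pkl","wb"));cv2.imwrite(f"pics/{n}0.png",c["color"])
    print(n,c["fov_y"],c["k1"],c["cam_to_world"])
E
```

```text
{'time_s': 0.0, 'qpos': array([-72.35935676,  18.44044297,  -4.018     ,  83.17620544,
         1.29298819,  78.54064756,  -3.25874851]), 'joint_velocities': array([-0.02691838, -0.04537538,  0.08152783,  0.01313153, -0.00315922,
        0.07825923, -0.03577748]), 'effort': array([ 9.40347900e-05, -4.91272581e+01, -4.03944310e-01, -3.12539828e+01,
       -6.40263199e-02,  4.35084407e-02,  1.66211571e-04]), 'tool_pos': array([0.18816778, 0.62194868, 0.4036344 ]), 'tool_rot': array([-1.79887848e+02,  3.05307197e-03,  1.63172331e+02]), 'force': array([-0.00240329, -0.19451922, -0.04731557]), 'wrist_torque': array([ 0.00637   , -0.00678014,  0.00498984]), 'grasp_force': 0.0, 'grip_width': 0.08721473770472529} 0.1822
scene 52.55398003034454 0.03412169323877899 [[-0.59487178  0.39525531 -0.69992914 -0.04494835]
 [-0.80381683 -0.28983994  0.5194914   0.60608124]
 [ 0.00246431  0.8716456   0.49013047  0.53573737]
 [ 0.          0.          0.          1.        ]]
top 51.62945995058359 0.005001096721276111 [[-1.52482782e-03  9.94620849e-01 -1.03571432e-01  4.67222136e-01]
 [-9.99976852e-01 -8.29809916e-04  6.75327421e-03  1.31698131e-01]
 [ 6.63100273e-03  1.03579332e-01  9.94599091e-01  1.01783699e+00]
 [ 0.00000000e+00  0.00000000e+00  0.00000000e+00  1.00000000e+00]]
```

View pics/scene0.png

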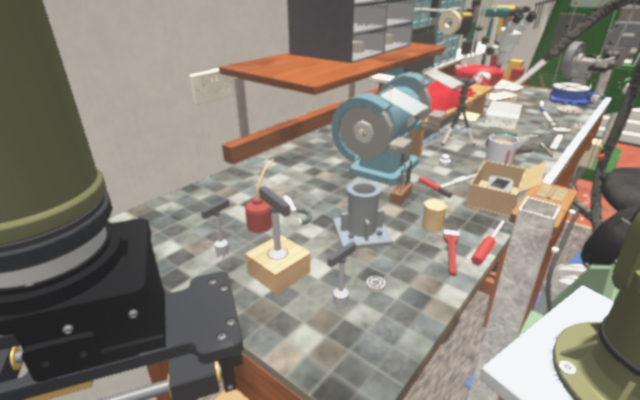

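View pics/top0.png

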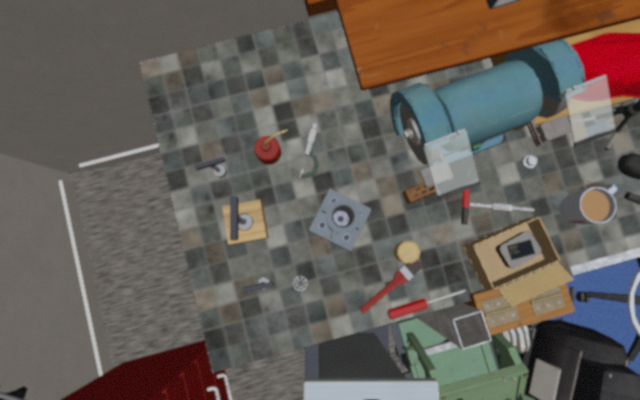

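```bash
python3 - <<'E'
from h import *
import pickle
c=pickle.load(open("top0.pkl","rb"));s=pickle.load(open("scene0.pkl","rb"))
a=cv2.resize(c["color"][170:270,205:285],None,fx=5,fy=5,interpolation=cv2.INTER_CUBIC)
b=cv2.resize(c["color"][170:270,300:380],None,fx=5,fy=5,interpolation=cv2.INTER_CUBIC)
cv2.imwrite("pics/crop1.png",np.hstack([a,b]))
# T-bar dark mask
g=c["color"].max(2)
m=np.zeros_like(g);m[190:250,222:250]=(g[190:250,222:250]<75)*255
n,l,st,ce=cv2.connectedComponentsWithStats(m)
i=1+np.argmax(st[1:,4]);print(st[i],ce[i])
cnt=max(cv2.findContours((l==i).astype(np.uint8),0,1)[0],key=cv2.contourArea)
r=cv2.minAreaRect(cnt);print(r)
bx=cv2.boxPoints(r);print([on_z(c,*p,0.178).round(4) for p in bx], on_z(c,*r[0],.178))
hsv=cv2.cvtColor(c["color"],cv2.COLOR_BGR2HSV)
m=cv2.inRange(hsv,(10,70,110),(30,255,255));m[:, :215]=0;m[:,275:]=0;m[:190]=0;m[255:]=0
r=cv2.minAreaRect(cv2.findNonZero(m));print(r,[on_z(c,*p,0.05).round(4) for p in cv2.boxPoints(r)],on_z(c,*r[0],.05))
print("mount guess",on_z(c,341,216,.12))
E
```

```text
[236 198   5  40  70] [236.78571429 217.27142857]
((238.0, 217.5), (4.0, 39.0), 0.0)
[array([0.4881, 0.2905, 0.178 ]), array([0.5676, 0.292 , 0.178 ]), array([0.5676, 0.2839, 0.178 ]), array([0.4881, 0.2824, 0.178 ])] [0.52765996 0.28720234 0.178     ]
((244.24398803710938, 221.5919952392578), (39.89145278930664, 41.233097076416016), 79.69515228271484) [array([0.5648, 0.3527, 0.05  ]), array([0.5822, 0.2578, 0.05  ]), array([0.49, 0.24, 0.05]), array([0.473, 0.334, 0.05 ])] [0.52725925 0.29613758 0.05      ]
mount guess [0.53486733 0.07400848 0.12      ]
```

View pics/crop1.png

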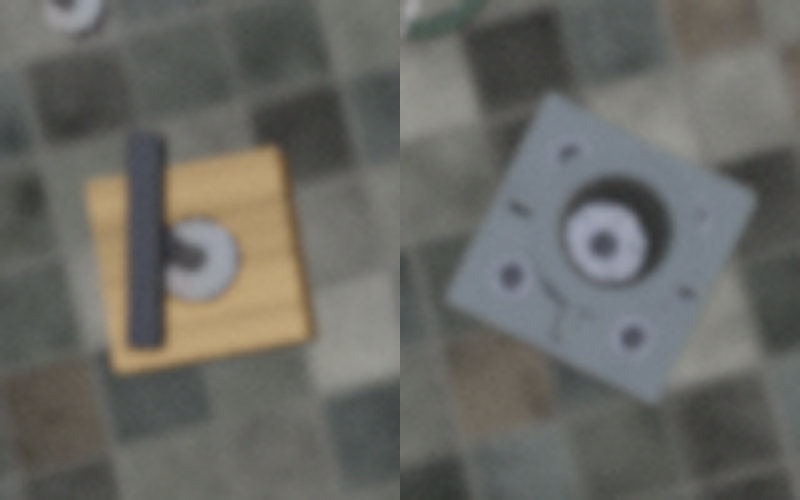

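```bash
python3 - <<'E'
from h import *
import pickle
c=pickle.load(open("top0.pkl","rb"));s=pickle.load(open("scene0.pkl","rb"))
o=lambda u,v:((u+.5)/5-.5+205,(v+.5)/5-.5+170)
o2=lambda u,v:((u-400+.5)/5-.5+300,(v+.5)/5-.5+170)
P=lambda q,z:np.array([on_z(c,*x,z)[:2] for x in q])
b=P([o(88,182),o(278,147),o(314,338),o(115,375)],.05);print("block",b.mean(0),np.linalg.norm(np.diff(b,axis=0),axis=1))
f=P([o2(548,92),o2(755,197),o2(658,402),o2(447,300)],.014);print("flange",f.mean(0),np.linalg.norm(np.diff(f,axis=0),axis=1))
print("rim",P([o2(616,232)],.12),P([o2(560,232),o2(672,232),o2(616,176),o2(616,287)],.12))
print("nut",P([o2(605,243)],.04))
print("bar",P([o(145,132),o(147,350)],.18),P([o(127,240),o(166,240)],.18))
print("sleeve top",P([o(202,258)],.05))
a=cv2.resize(s["color"][175:295,240:300],None,fx=5,fy=5,interpolation=cv2.INTER_CUBIC)
b=cv2.resize(s["color"][155:275,325:405],None,fx=5,fy=5,interpolation=cv2.INTER_CUBIC)
cv2.imwrite("pics/crop2.png",np.hstack([a,b]))
E
```

```text
block [0.52723209 0.29586156] [0.0904372  0.09147228 0.09384772]
flange [0.5355024 0.0696762] [0.11333228 0.11050598 0.11321547]
rim [[0.53486338 0.07008708]] [[0.53488805 0.09448365]
 [0.53483889 0.04568294]
 [0.55938233 0.0698927 ]
 [0.51091675 0.07027732]]
nut [[0.53566819 0.0698558 ]]
bar [[0.57144478 0.29659157]
 [0.48287312 0.29406147]] [[0.52733091 0.30302026]
 [0.52731329 0.28723316]]
sleeve top [[0.52817555 0.29438618]]
```

View pics/crop2.png

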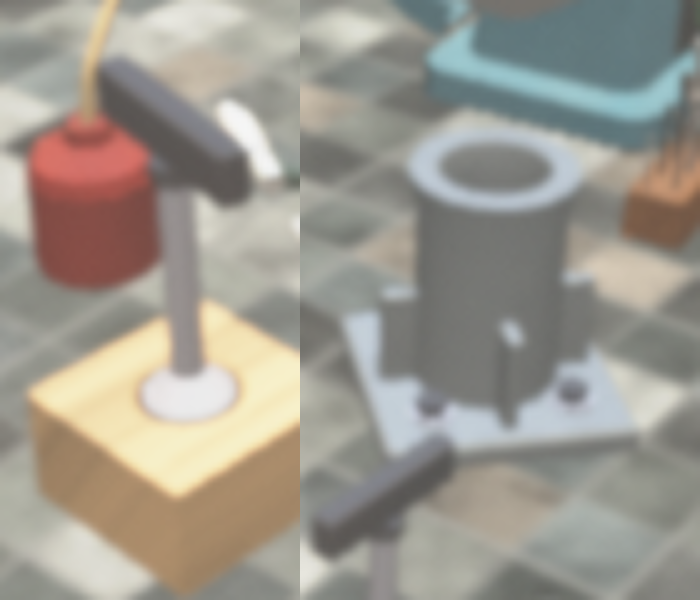

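The crops show the bar's top face spanning (146,132) to (146,350) in the left half of crop 1. The mount's bore rim is centred near (616,232) in the right half. From these, the bar is at (0.527, 0.2955) with yaw about 1.6°, and the bore is at (0.535, 0.070).

Emit:
drive_tool:
  rows: [-0.042,-0.0214,0,0,0,0,1,-0.042,-0.0214,0,0,0,0,1,-0.042,-0.0214,0,0,0,0,1,-0.042,-0.0214,0,0,0,0,1,-0.042,-0.0214,0,0,0,0,1]
  grip_force: 15

```text
time_s: 0.72
tool_pos: [0.3592, 0.4576, 0.4044]
tool_rot: [-180.0, -0.0, 163.2]
force: [1.0, 0.2, 0.4]
grip_width: 0.0869
grasp_force: 0.0
```

Emit:
drive_tool:
  rows: [-0.042,-0.0214,0,0,0,0,1,-0.042,-0.0214,0,0,0,0,1,-0.042,-0.0214,0,0,0,0,1,-0.042,-0.0214,0,0,0,0,1,-0.042,-0.0214,0,0,0,0,1]

```text
time_s: 1.35
tool_pos: [0.5291, 0.2945, 0.4044]
tool_rot: [-180.0, -0.0, 163.2]
force: [1.2, 0.6, -0.3]
grip_width: 0.087
grasp_force: 0.0
```

Emit:
drive_tool:
  rows: [0,0,0,0,0,-0.107,1,0,0,0,0,0,-0.107,1,0,0,0,0,0,-0.107,1,0,0,0,0,0,0,1,0,0,0,0,0,0,1]

```text
time_s: 1.98
tool_pos: [0.5282, 0.2957, 0.4045]
tool_rot: [-180.0, -0.0, -178.5]
force: [-0.2, -0.9, 0.1]
grip_width: 0.0874
grasp_force: 0.0
```

```bash
python3 - <<'E'
from h import *
o=get_obs();print(o["qpos"],o["tool_pos"],o["tool_rot"],o["force"])
E
```

```text
[-40.72155667  12.86796813  10.57573292  90.3047794   -2.40242036
  77.07424319  61.59272535] [0.52822992 0.29567093 0.40450798] [-1.79987217e+02 -2.09217179e-02 -1.78540321e+02] [-0.2064667  -0.88311317  0.14093294]
```

Emit:
drive_tool:
  rows: [0,0,0.02,0,0,0,1,0,0,0.02,0,0,0,1,0,0,0.02,0,0,0,1,0,0,0.0125,0,0,0,1,0,0,0,0,0,0,1]

```text
time_s: 2.6
tool_pos: [0.528, 0.2956, 0.3313]
tool_rot: [-179.9, -0.1, -178.5]
force: [-0.5, 0.1, -1.4]
grip_width: 0.0867
grasp_force: 0.0
```

Emit:
drive_tool:
  rows: [0,0,0,0,0,0,-1,0,0,0,0,0,0,-1,0,0,0,0,0,0,-1,0,0,0,0,0,0,-1,0,0,0,0,0,0,-1]
  grip_force: 25

```text
time_s: 3.22
tool_pos: [0.5283, 0.2957, 0.3324]
tool_rot: [180.0, 0.0, -178.4]
force: [-0.7, 0.1, 0.3]
grip_width: 0.0448
grasp_force: 0.0
```

Emit:
drive_tool:
  rows: [0,0,0,0,0,0,-1,0,0,0,0,0,0,-1,0,0,0,0,0,0,-1]
  grip_force: 60

```text
time_s: 3.6
tool_pos: [0.5283, 0.2958, 0.3323]
tool_rot: [180.0, 0.0, -178.4]
force: [0.2, 0.3, 0.7]
grip_width: 0.015
grasp_force: 0.1
```

Let the grip settle, then lift slightly and look.

Emit:
drive_tool:
  rows: [0,0,0,0,0,0,-1,0,0,0,0,0,0,-1,0,0,0,0,0,0,-1,0,0,0,0,0,0,-1]

```text
time_s: 4.1
tool_pos: [0.5283, 0.2957, 0.3322]
tool_rot: [-180.0, 0.0, -178.4]
force: [-0.6, 0.5, -0.4]
grip_width: 0.0137
grasp_force: 59.8
```

Emit:
drive_tool:
  rows: [0,0,-0.005,0,0,0,-1,0,0,-0.01,0,0,0,-1,0,0,-0.01,0,0,0,-1,0,0,0,0,0,0,-1,0,0,0,0,0,0,-1]

```text
time_s: 4.72
tool_pos: [0.5282, 0.2956, 0.3573]
tool_rot: [-180.0, -0.0, -178.4]
force: [-0.4, -0.2, -4.0]
grip_width: 0.0133
grasp_force: 59.8
```

```bash
python3 - <<'E'
from h import *
o=get_obs();print(o["tool_pos"],o["tool_rot"],o["force"],o["wrist_torque"],o["grip_width"],o["grasp_force"])
E
```

```text
[0.52820618 0.29561841 0.35725105] [-1.79996531e+02 -3.67932295e-03 -1.78441962e+02] [-0.41212371 -0.16708172 -3.97343322] [-0.00276323  0.00483645  0.02536119] 0.013346803370941665 59.8446046342724
```

Emit:
drive_tool:
  rows: [0,0,-0.03,0,0,0,-1,0,0,-0.04,0,0,0,-1,0,0,-0.035,0,0,0,-1,0,0,-0.008,0,0,0,-1]

```text
time_s: 5.22
tool_pos: [0.5286, 0.2957, 0.4726]
tool_rot: [179.9, 0.2, -178.4]
force: [-0.1, 0.5, -2.5]
grip_width: 0.0133
grasp_force: 59.8
```

Emit:
drive_tool:
  rows: [0,-0.02,0,0,0,0,-1,0,-0.03,0,0,0,0,-1,0,-0.03,0,0,0,0,-1,-0.002,-0.03,0,0,0,0,-1,0,-0.03,0,0,0,0,-1]

```text
time_s: 5.85
tool_pos: [0.5337, 0.1529, 0.4677]
tool_rot: [-179.9, -0.2, -178.5]
force: [-0.5, 0.2, -2.8]
grip_width: 0.0135
grasp_force: 59.8
```

Emit:
drive_tool:
  rows: [0,-0.03,0,0,0,0,-1,0,-0.03,0,0,0,0,-1,0,-0.0256,0,0,0,0,-1,0,0,0,0,0,0,-1,0,0,0,0,0,0,-1]

```text
time_s: 6.48
tool_pos: [0.5359, 0.07, 0.4688]
tool_rot: [180.0, -0.1, -178.5]
force: [-0.0, 0.3, -3.4]
grip_width: 0.0138
grasp_force: 59.8
```

```bash
python3 - <<'E'
from h import *
c=read_camera("top");s=read_camera("scene")
a=cv2.resize(c["color"][170:270,290:390],None,fx=4,fy=4,interpolation=cv2.INTER_CUBIC)
b=cv2.resize(s["color"][100:250,315:415],None,fx=4,fy=4,interpolation=cv2.INTER_CUBIC)[:600]
a=cv2.copyMakeBorder(a,0,200,0,0,0)
cv2.imwrite("pics/crop3.png",np.hstack([a,b]))
o=get_obs();print(o["qpos"],o["tool_pos"],o["tool_rot"],o["force"],o["wrist_torque"],o["grip_width"])
E
```

```text
[-28.74445769   3.39714782  19.36275457  93.6072825   -1.14970303
  83.27148835  82.36224068] [0.53612911 0.07100519 0.46934214] [ 1.79995296e+02 -8.42347252e-02 -1.78360916e+02] [ 0.12886218  0.88373689 -3.44256094] [0.02282898 0.01269867 0.0218081 ] 0.013579632000258305
```

View pics/crop3.png

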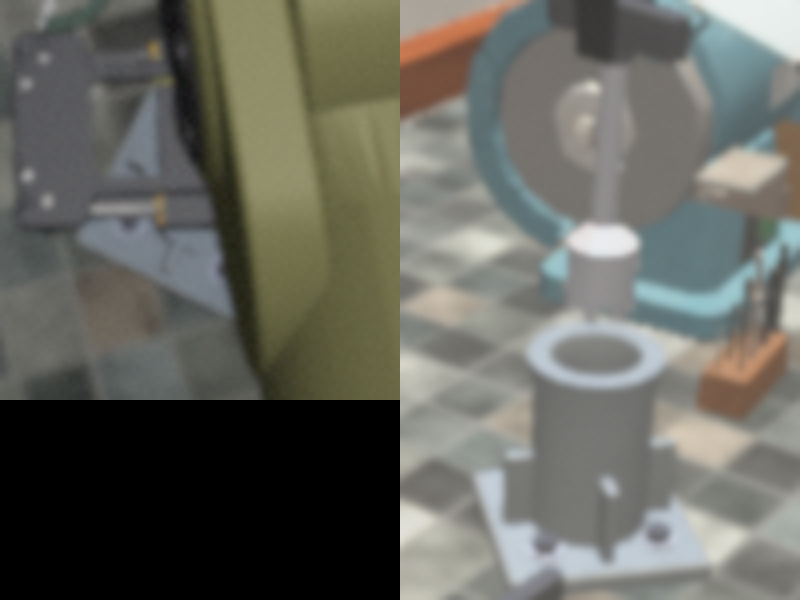

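The picture shows the sleeve (centre 603,270) right over the bore mouth (597,353), with the shaft upright. Next I lower it into the flare.

Emit:
drive_tool:
  rows: [0,0,0.008,0,0,0,-1,0,0,0.008,0,0,0,-1,0,0,0.006,0,0,0,-1,0,0,0.005,0,0,0,-1,0,0,0.005,0,0,0,-1]

```text
time_s: 7.2
tool_pos: [0.5364, 0.0703, 0.438]
tool_rot: [180.0, 0.0, -178.4]
force: [0.4, -0.4, -3.3]
grip_width: 0.0127
grasp_force: 59.8
```

Emit:
drive_tool:
  rows: [0,0,0.004,0,0,0,-1,0,0,0.004,0,0,0,-1,0,0,0.003,0,0,0,-1,0,0,0.003,0,0,0,-1,0,0,0,0,0,0,-1]

```text
time_s: 7.82
tool_pos: [0.5364, 0.0703, 0.424]
tool_rot: [-180.0, -0.0, -178.4]
force: [-0.6, -0.2, -3.3]
grip_width: 0.0129
grasp_force: 59.8
```

```bash
cat > st.py <<'E'
from h import *
o=get_obs();np.set_printoptions(precision=4,suppress=True)
print(o["tool_pos"],"tip",o["tool_pos"][2]-.3222,o["tool_rot"],o["force"],o["wrist_torque"],o["qpos"][6],o["time_s"])
E
python3 st.py
```

```text
[0.5364 0.0703 0.424 ] tip 0.10181643806516077 [-179.9995   -0.0223 -178.4406] [-0.5516 -0.2255 -3.2748] [ 0.0735  0.022  -0.064 ] 82.64770579238065 7.825
```

Emit:
drive_tool:
  rows: [0,0,0.003,0,0,0,-1,0,0,0.003,0,0,0,-1,0,0,0.003,0,0,0,-1,0,0,0.003,0,0,0,-1,0,0,0,0,0,0,-1]

```text
time_s: 8.45
tool_pos: [0.5363, 0.0702, 0.4119]
tool_rot: [-180.0, -0.0, -178.4]
force: [0.0, -0.0, -3.0]
grip_width: 0.0133
grasp_force: 59.8
```

```bash
python3 st.py
```

```text
[0.5363 0.0702 0.4119] tip 0.08971285798908141 [-179.997    -0.0324 -178.444 ] [ 0.023  -0.0324 -2.963 ] [ 0.0396  0.0156 -0.0122] 82.75288451958257 8.45
```

Emit:
drive_tool:
  rows: [0,0,0.004,0,0,0,-1,0,0,0.004,0,0,0,-1,0,0,0.004,0,0,0,-1,0,0,0.004,0,0,0,-1,0,0,0.004,0,0,0,-1]

```text
time_s: 9.07
tool_pos: [0.5364, 0.0702, 0.392]
tool_rot: [180.0, -0.0, -178.4]
force: [-0.3, 0.4, -2.3]
grip_width: 0.0137
grasp_force: 59.8
```

Emit:
drive_tool:
  rows: [0,0,0.004,0,0,0,-1,0,0,0.004,0,0,0,-1,0,0,0.004,0,0,0,-1,0,0,0.003,0,0,0,-1,0,0,0.002,0,0,0,-1]

```text
time_s: 9.7
tool_pos: [0.5364, 0.0702, 0.3751]
tool_rot: [180.0, -0.0, -178.4]
force: [0.5, -1.1, -3.2]
grip_width: 0.0137
grasp_force: 59.8
```

Emit:
drive_tool:
  rows: [0,0,0.002,0,0,0,-1,0,0,0.002,0,0,0,-1,0,0,0.001,0,0,0,-1,0,0,0.001,0,0,0,-1,0,0,0,0,0,0,-1]

```text
time_s: 10.32
tool_pos: [0.5364, 0.0703, 0.3692]
tool_rot: [180.0, 0.0, -178.4]
force: [-0.2, -0.2, -2.8]
grip_width: 0.0134
grasp_force: 59.8
```

```bash
python3 st.py
```

```text
[0.5364 0.0703 0.3692] tip 0.04703889821336521 [ 179.9977    0.0006 -178.4393] [-0.168  -0.1797 -2.7926] [-0.014  -0.0152  0.0094] 83.22304252298132 10.325
```

Emit:
drive_tool:
  rows: [0,0,0.001,0,0,0,-1,0,0,0.001,0,0,0,-1,0,0,0.001,0,0,0,-1,0,0,0.001,0,0,0,-1,0,0,0.001,0,0,0,-1]

```text
time_s: 10.95
tool_pos: [0.5364, 0.0703, 0.3642]
tool_rot: [180.0, 0.0, -178.4]
force: [0.2, 0.9, -2.7]
grip_width: 0.0136
grasp_force: 59.8
```

Emit:
drive_tool:
  rows: [0,0,0.0005,0,0,0,-1,0,0,0.0005,0,0,0,-1,0,0,0.0005,0,0,0,-1,0,0,0.0005,0,0,0,-1,0,0,0,0,0,0,-1]

```text
time_s: 11.58
tool_pos: [0.5364, 0.0702, 0.3622]
tool_rot: [180.0, 0.0, -178.4]
force: [0.1, -0.4, -4.0]
grip_width: 0.0135
grasp_force: 59.8
```

```bash
python3 st.py
```

```text
[0.5364 0.0702 0.3622] tip 0.04003937815909636 [ 179.9975    0.0025 -178.4397] [ 0.0828 -0.3824 -4.0355] [0.0286 0.0333 0.0272] 83.3188760227468 11.575
```

Emit:
drive_tool:
  rows: [0,0,0.0005,0,0,0,-1,0,0,0.0005,0,0,0,-1,0,0,0,0,0,0,-1]

```text
time_s: 11.95
tool_pos: [0.5365, 0.0703, 0.3615]
tool_rot: [180.0, 0.0, -178.4]
force: [-0.1, -1.0, -1.4]
grip_width: 0.0132
grasp_force: 59.8
```

```bash
python3 st.py
```

```text
[0.5365 0.0703 0.3615] tip 0.0393172275365527 [ 179.9875    0.0303 -178.4386] [-0.0681 -1.0287 -1.3866] [0.0633 0.0546 0.026 ] 83.33109945643346 11.95
```

Emit:
drive_tool:
  rows: [0,0,0.0006,0,0,0,-1,0,0,0,0,0,0,-1,0,0,0,0,0,0,-1]

```text
time_s: 12.32
tool_pos: [0.5364, 0.0702, 0.3605]
tool_rot: [180.0, -0.0, -178.4]
force: [0.4, 0.2, -2.4]
grip_width: 0.0134
grasp_force: 59.8
```

```bash
python3 st.py
```

```text
[0.5364 0.0702 0.3605] tip 0.038322768134354035 [ 179.9993   -0.0131 -178.4424] [ 0.3899  0.1838 -2.4242] [ 0.0157  0.0496 -0.0349] 83.33620882269344 12.325
```

Emit:
drive_tool:
  rows: [0,0,0,0,0,0.04,-1,0,0,0,0,0,0.04,-1,0,0,0,0,0,0.04,-1]

```text
time_s: 12.7
tool_pos: [0.5364, 0.0703, 0.3605]
tool_rot: [-180.0, -0.0, 174.6]
force: [-0.2, 0.4, -3.0]
grip_width: 0.0137
grasp_force: 59.8
```

```bash
python3 st.py
```

```text
[0.5364 0.0703 0.3605] tip 0.038254736377215826 [-179.9975   -0.0102  174.6123] [-0.1855  0.4215 -3.0345] [ 0.0711 -0.0138  0.0052] 76.43397474933177 12.7
```

Emit:
drive_tool:
  rows: [0,0,0.0005,0,0,0,-1,0,0,0.0005,0,0,0,-1,0,0,0,0,0,0,-1]

```text
time_s: 13.08
tool_pos: [0.5364, 0.0702, 0.3595]
tool_rot: [-180.0, -0.0, 174.7]
force: [0.7, 0.0, -2.7]
grip_width: 0.0136
grasp_force: 59.8
```

Emit:
drive_tool:
  rows: [0,0,0.0005,0,0,0,-1,0,0,0.0005,0,0,0,-1,0,0,0,0,0,0,-1]

```text
time_s: 13.45
tool_pos: [0.5364, 0.0702, 0.3586]
tool_rot: [180.0, -0.0, 174.7]
force: [-0.4, 0.1, -2.7]
grip_width: 0.0134
grasp_force: 59.8
```

```bash
python3 st.py
```

```text
[0.5364 0.0702 0.3586] tip 0.036410888592039226 [179.9985  -0.0028 174.6845] [-0.384   0.0866 -2.7037] [ 0.043   0.0345 -0.0017] 76.53602402887509 13.45
```

Emit:
drive_tool:
  rows: [0,0,0.0006,0,0,0,-1,0,0,0.0006,0,0,0,-1,0,0,0.0006,0,0,0,-1,0,0,0,0,0,0,-1]

```text
time_s: 13.95
tool_pos: [0.5364, 0.0702, 0.3568]
tool_rot: [180.0, -0.0, 174.7]
force: [0.6, 1.2, -3.0]
grip_width: 0.0132
grasp_force: 59.8
```

Emit:
drive_tool:
  rows: [0,0,0.0006,0,0,0,-1,0,0,0.0006,0,0,0,-1,0,0,0.0006,0,0,0,-1,0,0,0,0,0,0,-1]

```text
time_s: 14.45
tool_pos: [0.5364, 0.0703, 0.355]
tool_rot: [180.0, -0.0, 174.7]
force: [0.1, -0.3, -2.2]
grip_width: 0.0134
grasp_force: 59.8
```

```bash
python3 st.py
```

```text
[0.5364 0.0703 0.355 ] tip 0.03278800826571626 [179.9998  -0.0055 174.6866] [ 0.0793 -0.2518 -2.1895] [ 0.004  -0.0308  0.0189] 76.58655993670041 14.45
```

Emit:
drive_tool:
  rows: [0,0,0.0005,0,0,0,-1,0,0,0.0005,0,0,0,-1,0,0,0.0005,0,0,0,-1,0,0,0,0,0,0,-1]

```text
time_s: 14.95
tool_pos: [0.5364, 0.0702, 0.3535]
tool_rot: [180.0, -0.0, 174.7]
force: [-0.6, 0.4, -2.6]
grip_width: 0.0133
grasp_force: 59.8
```

Emit:
drive_tool:
  rows: [0,0,0.0005,0,0,0,-1,0,0,0.0005,0,0,0,-1,0,0,0,0,0,0,-1]

```text
time_s: 15.32
tool_pos: [0.5366, 0.0702, 0.353]
tool_rot: [180.0, 0.0, 174.7]
force: [0.1, 0.3, 0.9]
grip_width: 0.0135
grasp_force: 59.8
```

```bash
python3 st.py
```

```text
[0.5366 0.0702 0.353 ] tip 0.030834991631053965 [179.9813   0.0391 174.6856] [0.0553 0.2523 0.8817] [-0.0299  0.0705 -0.0003] 76.62419675835378 15.325
```

Emit:
drive_tool:
  rows: [0,0,0,0,0,0.04,-1,0,0,0,0,0,0.04,-1,0,0,0,0,0,0.04,-1,0,0,0,0,0,0,-1]

```text
time_s: 15.82
tool_pos: [0.5365, 0.0702, 0.353]
tool_rot: [180.0, 0.0, 167.8]
force: [-1.6, -0.1, 1.8]
grip_width: 0.0136
grasp_force: 59.9
```

```bash
python3 st.py
```

```text
[0.5365 0.0702 0.353 ] tip 0.030816263606435912 [179.9931   0.0335 167.8397] [-1.5922 -0.1065  1.8067] [-0.1697  0.2381  0.0871] 69.82663001398616 15.825
```

Emit:
drive_tool:
  rows: [0,0,0,0,0,0.04,-1,0,0,0,0,0,0.04,-1,0,0,0,0,0,0.04,-1,0,0,0,0,0,0,-1]

```text
time_s: 16.32
tool_pos: [0.5365, 0.07, 0.353]
tool_rot: [-180.0, 0.0, 161.0]
force: [-1.3, 0.1, 2.4]
grip_width: 0.0134
grasp_force: 59.9
```

```bash
python3 st.py
```

```text
[0.5365 0.07   0.353 ] tip 0.03075887047086384 [-179.9939    0.0188  160.9948] [-1.3009  0.1488  2.4133] [-0.3047  0.3678  0.1169] 63.03718650575956 16.325
```

Emit:
drive_tool:
  rows: [0,0,-0.0002,0,0,0.04,-1,0,0,0,0,0,0.04,-1,0,0,0,0,0,0.04,-1,0,0,0,0,0,0.04,-1]

```text
time_s: 16.82
tool_pos: [0.5364, 0.07, 0.353]
tool_rot: [-180.0, 0.0, 151.8]
force: [-1.4, -0.3, 1.6]
grip_width: 0.0134
grasp_force: 59.9
```

```bash
python3 st.py
```

```text
[0.5364 0.07   0.353 ] tip 0.03075816167624429 [-179.9732    0.      151.7684] [-1.3855 -0.2684  1.6124] [-0.4397  0.5082  0.1303] 53.87680875073742 16.825
```

Emit:
drive_tool:
  rows: [0.0002,-0.0005,0,0,0,0.04,-1,0,0,0,0,0,0.04,-1,0,0,0,0,0,0.04,-1,0,0,0,0,0,0.04,-1]

```text
time_s: 17.32
tool_pos: [0.5359, 0.0697, 0.353]
tool_rot: [-180.0, 0.0, 142.6]
force: [-1.1, -0.3, 1.5]
grip_width: 0.0131
grasp_force: 59.9
```

```bash
python3 st.py
```

```text
[0.5359 0.0697 0.353 ] tip 0.030762954150630184 [-179.9781    0.0014  142.6067] [-1.1024 -0.2585  1.4663] [-0.409   0.49    0.0975] 44.78999896750127 17.325
```

Stable. I keep turning.

Emit:
drive_tool:
  rows: [0,-0.0003,0,0,0,0.04,-1,0,0,0,0,0,0.04,-1,0,0,0,0,0,0.04,-1,0,0,0,0,0,0.04,-1]

```text
time_s: 17.82
tool_pos: [0.5357, 0.0695, 0.353]
tool_rot: [-180.0, -0.0, 133.4]
force: [-2.4, -0.7, 2.2]
grip_width: 0.0138
grasp_force: 59.9
```

```bash
python3 st.py
```

```text
[0.5357 0.0695 0.353 ] tip 0.030788719471868287 [-179.9721   -0.0028  133.4373] [-2.3685 -0.7275  2.1715] [-0.3994  0.5628  0.0998] 35.70159137496378 17.825
```

Emit:
drive_tool:
  rows: [0,-0.0003,0,0,0,0.04,-1,0,0,0,0,0,0.04,-1,0,0,0,0,0,0.04,-1,0,0,0,0,0,0,-1]

```text
time_s: 18.32
tool_pos: [0.5355, 0.0693, 0.353]
tool_rot: [-180.0, -0.0, 126.6]
force: [-1.9, -0.9, 3.8]
grip_width: 0.0135
grasp_force: 59.9
```

```bash
python3 st.py
```

```text
[0.5355 0.0693 0.353 ] tip 0.03076966913729945 [-179.9772   -0.0073  126.637 ] [-1.8822 -0.94    3.7524] [-0.446   0.6145  0.0913] 28.960274838167315 18.325
```

Emit:
drive_tool:
  rows: [0,-0.0003,-0.0004,0,0,0.04,-1,0,0,0,0,0,0.04,-1,0,0,0,0,0,0.04,-1,0,0,0,0,0,0,-1]

```text
time_s: 18.82
tool_pos: [0.5352, 0.0693, 0.353]
tool_rot: [-180.0, -0.0, 119.8]
force: [-1.0, -0.7, 1.1]
grip_width: 0.0136
grasp_force: 60.0
```

```bash
python3 st.py
```

```text
[0.5352 0.0693 0.353 ] tip 0.03079346016262352 [-179.9563   -0.0111  119.7946] [-0.9698 -0.7282  1.1412] [-0.3487  0.6657  0.2111] 22.152275995547594 18.825
```

Emit:
drive_tool:
  rows: [0,0,0,0,0,0.04,-1,0,0,0,0,0,0.03,-1,0,0,0,0,0,0,-1,0,0,0,0,0,0,-1]

```text
time_s: 19.32
tool_pos: [0.5352, 0.0693, 0.353]
tool_rot: [-180.0, -0.0, 115.7]
force: [-2.0, -0.6, -0.1]
grip_width: 0.0136
grasp_force: 60.1
```

```bash
python3 st.py
```

```text
[0.5352 0.0693 0.353 ] tip 0.030813000037248905 [-179.9708   -0.0087  115.7226] [-1.9928 -0.6473 -0.1467] [-0.3815  0.8484  0.3689] 18.114451129779777 19.325
```

Emit:
drive_tool:
  rows: [0,0,0,0,0,0.03,-1,0,0,0,0,0,0.03,-1,0,0,0,0,0,0,-1,0,0,0,0,0,0,-1]

```text
time_s: 19.82
tool_pos: [0.5353, 0.0693, 0.353]
tool_rot: [-180.0, -0.0, 112.2]
force: [-2.8, -1.4, -0.1]
grip_width: 0.0138
grasp_force: 60.2
```

```bash
python3 st.py; python3 st.py
```

```text
[0.5353 0.0693 0.353 ] tip 0.030816224332642028 [-179.9766   -0.0064  112.2488] [-2.8306 -1.3604 -0.0866] [-0.321   1.0238  0.4887] 14.666511322102654 19.825
[0.5353 0.0693 0.353 ] tip 0.030816224332642028 [-179.9766   -0.0064  112.2488] [-2.8306 -1.3604 -0.0866] [-0.321   1.0238  0.4887] 14.666511322102654 19.825
```

Emit:
drive_tool:
  rows: [0,0,0,0,0,0.015,-1,0,0,0,0,0,0,-1,0,0,0,0,0,0,-1,0,0,0,0,0,0,-1]

```text
time_s: 20.32
tool_pos: [0.5353, 0.0693, 0.353]
tool_rot: [-180.0, -0.0, 111.4]
force: [-2.8, -1.1, -1.4]
grip_width: 0.0133
grasp_force: 60.3
```

```bash
python3 st.py
```

```text
[0.5353 0.0693 0.353 ] tip 0.030820092323458892 [-179.9802   -0.0056  111.3763] [-2.7956 -1.0515 -1.3733] [-0.3254  1.0491  0.4852] 13.805104024489857 20.325
```

Emit:
drive_tool:
  rows: [0,0,0,0,0,-0.06,-1,0,0,0,0,0,-0.06,-1,0,0,0,0,0,-0.06,-1,0,0,0,0,0,-0.06,-1,0,0,0,0,0,0,-1]

```text
time_s: 20.95
tool_pos: [0.5355, 0.0691, 0.3531]
tool_rot: [180.0, -0.0, 125.0]
force: [-1.9, 0.3, -1.5]
grip_width: 0.0133
grasp_force: 60.0
```

```bash
python3 st.py
```

```text
[0.5355 0.0691 0.3531] tip 0.03086284041339654 [179.981   -0.0019 125.0247] [-1.9498  0.2776 -1.5433] [-0.3557  0.7902  0.1457] 27.381166429818105 20.95
```

Emit:
drive_tool:
  rows: [0,0,0,0,0,-0.04,-1,0,0,0,0,0,-0.03,-1,0,0,0,0,0,0,-1,0,0,0,0,0,0,-1]

```text
time_s: 21.45
tool_pos: [0.5354, 0.0692, 0.3531]
tool_rot: [180.0, 0.0, 129.1]
force: [-1.8, -0.8, -2.2]
grip_width: 0.0134
grasp_force: 59.9
```

```bash
python3 st.py
```

```text
[0.5354 0.0692 0.3531] tip 0.03090544323846639 [179.9883   0.0032 129.0805] [-1.821  -0.7749 -2.185 ] [-0.3487  0.6831  0.0877] 31.388237891830975 21.45
```

Emit:
drive_tool:
  rows: [0,0,0,0,0,0,-1,0,0,0,0,0,0,-1,0,0,0,0,0,0,-1]
  grip_force: 5

```text
time_s: 21.82
tool_pos: [0.5356, 0.0694, 0.3532]
tool_rot: [180.0, 0.0, 129.1]
force: [0.1, 0.5, -2.5]
grip_width: 0.0139
grasp_force: 5.0
```

```bash
python3 st.py
```

```text
[0.5356 0.0694 0.3532] tip 0.031032760413022775 [179.9544   0.0174 129.1323] [ 0.1237  0.5353 -2.5219] [-0.0654  0.0533 -0.0024] 31.425299769381677 21.825
```

Emit:
drive_tool:
  rows: [0,0,0,0,0,0,-0.3,0,0,0,0,0,0,0.2,0,0,0,0,0,0,0.6,0,0,0,0,0,0,1,0,0,0,0,0,0,1]

```text
time_s: 22.45
tool_pos: [0.5354, 0.0693, 0.3532]
tool_rot: [180.0, 0.0, 129.1]
force: [-0.4, -0.2, 0.2]
grip_width: 0.0559
grasp_force: 0.0
```

```bash
python3 st.py
```

```text
[0.5354 0.0693 0.3532] tip 0.03100629923103515 [179.989    0.0013 129.1355] [-0.3594 -0.1609  0.209 ] [-0.0693  0.0199  0.0291] 31.434058755729925 22.45
```

Emit:
drive_tool:
  rows: [0,0,0,0,0,0,1,0,0,0,0,0,0,1,0,0,-0.01,0,0,0,1,0,0,-0.02,0,0,0,1,0,0,-0.03,0,0,0,1]

```text
time_s: 23.08
tool_pos: [0.5351, 0.0692, 0.4138]
tool_rot: [-179.9, -0.0, 129.1]
force: [0.7, 0.1, -0.7]
grip_width: 0.0868
grasp_force: 0.0
```

Emit:
drive_tool:
  rows: [0,0,-0.04,0,0,0,1,0,0,-0.03,0,0,0,1,0,0,-0.02,0,0,0,1,0,0,0,0,0,0,1]

```text
time_s: 23.58
tool_pos: [0.5356, 0.0691, 0.5054]
tool_rot: [179.8, 0.1, 129.1]
force: [-0.7, 1.0, 0.5]
grip_width: 0.087
grasp_force: 0.0
```

```bash
python3 - <<'E'
from h import *
s=read_camera("scene")
cv2.imwrite("pics/fin.png",cv2.resize(s["color"][90:260,300:430],None,fx=3.5,fy=3.5,interpolation=cv2.INTER_CUBIC))
E
python3 st.py
```

```text
[0.5354 0.0691 0.5038] tip 0.18161967970156673 [179.9116   0.0321 129.1293] [ 0.0028 -0.7977 -1.8783] [-0.0692 -0.0161 -0.0132] 30.015457510815775 23.625
```

View pics/fin.png

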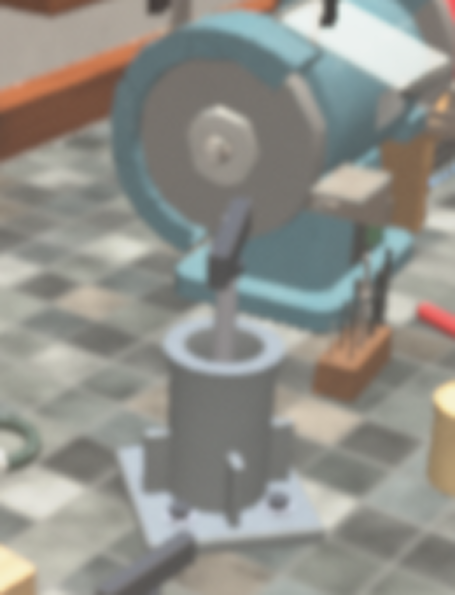

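The wrench stands upright in the bore, with its bar centred near (231,243) in the crop. A quick height check, then I hand in.

```bash
python3 - <<'E'
from h import *
import pickle
s=pickle.load(open("scene0.pkl","rb"))
o,r=ray(s,231/3.5+300,243/3.5+90)
t=((np.array([.535,.07])-o[:2])@r[:2])/(r[:2]@r[:2]);p=o+t*r;print(p)
if .17<p[2]<.205: print(sign_off())
E
```

```text
[0.53439219 0.06934394 0.18840747]
the job is handed in; nothing more can be done
None
```

The job is handed in: the wrench stands upright on the castle nut, which I turned clockwise to its stop and nipped up to about 0.49 N m by the wrist sensor, then let go. The arm stood clear at about 23.6 s, and the final picture put the T-bar centre at 0.188 m, matching fully engaged prongs.

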